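Lay the shim plate and build the spacer stack

ROBOT

A 6-joint arm with a two-finger parallel gripper is mounted at the origin on a cart in front of the work surface, level with it; the furniture and walls round the work are solid. World frame = base frame: x ahead of the robot, y to its left, z up, the work surface at z = 0. Lengths are in m, angles in rad, forces in N, time in s.
With the tool pointing down it reaches from about 0.275 to 0.875 m from the base axis. Payload 12.5 kg.
Tool frame: the origin (TCP) lies at the very end of the fingers, on their centre line; the grasp point (between the pads) lies 19 mm behind it; z points along the fingers, y is the line along which they close (so a half turn about z gives the same grasp; the last joint's range is limited). The gripper opens to 85 mm and grips with 20 to 120 N. Pads are 22 mm wide; open, the fingers measure 114 mm over their backs; the gripper's body (76 mm by 85 mm) begins 54 mm behind the grasp point. The pads swing forward as they close: fully open they stand 13 mm farther back than shut.
Start: joints at [-1.281, 0.351, 1.652, -0, 1.139, -0.085], TCP at [0.201, -0.512, 0.231] pointing down, gripper open.
Joint ranges: [-2.75, 2.75], [-0.79, 2.1], [0.01, 2.65], [-1.57, 4.71], [0.07, 3.14], [-2.87, 2.87]. Speed limits (rad/s): [2.22, 2.22, 2.79, 3.14, 3.14, 3.14].

INTERFACE

Orientations are given as a 3x3 rotation matrix whose columns are the frame's x, y, z axes.
In Python, from bench import manip gives the robot as it stands. Calls block until the motion is done:
- manip.move_ptp(position, orientation): joint-space move of the TCP to a pose.
- manip.move_l(position, attitude=None, max_speed=0.15): straight line of the TCP; attitude=None keeps the orientation; max_speed is the mean speed in m/s.
- manip.move_j(angles): joint-space move.
- manip.set_gripper(opening, effort=None): opening from 0.0 (shut) to 1.0 (fully open); effort is the grip in N (None keeps the last); returns when the fingers have stopped.
- manip.dwell(seconds).
- manip.inverse_kinematics(position, orientation): joint angles nearest the present ones, or None.
- manip.grab_frame(name): name is "side" or "top"; returns (picture, depth): 480x640x3 uint8, red, green, blue; 480x640 float32, m along the optical axis (not along the pixel's ray), 0 where there is no reading.
- manip.get_calibration(name): a dict with "camera_matrix" (3x3 intrinsics, pixels), "R" (3x3) and "t" (3): a world point X has camera coordinates R X + t. Camera axes: x right, y down, z forward; pixel columns grow to the right and rows downward; lengths in m; the calibration is good to about 2 mm. A picture is of the moment at which its call begins. get_calibration takes no time and is no camera call.
A pose or a line that the arm cannot do raises manip.Unreachable and nothing moves.
- manip.sign_off(): hands the job in; it is judged then, once.
Trained networks look in the newest picture that a camera, given by its name, has taken for a name from the list of things; names that differ only in an ending like _2 or _b are one class to them, and where a whole thing is asked for, a point or a joint stands for the part that bears it (a point fixed in the world has none). Each returns a list of dicts, best first, with "confidence" (0 to 1); they miss things now and then, are a little off and sometimes report something else, mostly with a low value. They report only what shows in the picture. A call takes as long as a camera call. They do not tell look-alikes from the thing itself.
- manip.look_for(camera, name): "at" ([x, y, z] in m, in world coordinates, good to about 4 mm: the middle of the surface that is visible of it).
Readings, each from a call of its own:
- manip.current_time(): time.
- manip.current_qpos(): joint angles.
- manip.current_joint_vel(): joint speeds.
- manip.current_joint_torque(): joint torques, N m.
- manip.current_ee_pos(): TCP position.
- manip.current_tcp_rot(): TCP orientation.
- manip.current_force(): force on the tool from outside, world axes, zero at the start.
- manip.current_ft_torque(): the same for the moment, N m.
- manip.current_grip_width(): opening from 0.0 (shut) to 1.0 (fully open).
- manip.current_grip_force(): force on a finger pad.
Only numpy, scipy, OpenCV 4.12 (cv2) and the standard library are available. Lean on these libraries where they do the work, as an engineer would, in place of code of your own. Each camera call takes 0.05 s, during which the arm holds its last target. There are 200 camera calls.

TASK

Build a spacer stack: push the thin plate along the channel of the guide block until it sticks well out over the block's edge nearest the robot, pinch it there by its two long edges and, without letting it fall to the bench, lay it flat on the pedestal with the spindle through its hole, and let go. Then press the spray can's nozzle cap fully down and let it spring back, to blow the plate clean. Only after that thread every spacer ring that is there onto the spindle, one after another from the largest, at the bottom, to the smallest, on top, and leave the other things on the bench where they lie.

Things in the scene. Friction and masses are not known exactly. Their poses are not given: they have to be found in the camera images.
- guide_block: Fixed grey slab, 220 x 90 mm, on the left. Origin on the bench under its centre, z up, x along its channel: open near end (to the robot) at x = -110 mm, open far end at +110. Channel floor 60 mm above the bench. Two side rails along the whole length, inner faces at y = +-29.5 mm, outer +-39.5, tops at 67 mm: no room for a finger beside the plate. Beyond the near end is open space down to the bench.
- block_edge (a point): Middle of the slab's near top edge (the edge the plate is pushed over), at channel-floor height; same axes as the slab.
- plate_center (a point): Centre of the loose thin metal plate lying in the channel: 130 (x) x 56 (y) x 4 mm, about 0.1 to 0.17 kg, with a 20 mm hole through its centre; the point is mid-hole, half-way through the thickness. It starts wholly on the slab, x axis along the channel like the slab's, with at least 38 mm of channel floor free behind its far end. It tips off if pushed out over about 60 mm.
- pedestal: Fixed round dark steel pedestal, 60 mm across, 45 mm high, on a foot 84 mm across and 9 mm high; in its middle an upright spindle, 10 mm thick, with a tapered tip from 89 to 95 mm above the bench. Origin on the bench under its centre, z up; its x axis points to the spray can, 125 mm away.
- spindle_foot (a point): On the spindle's axis, at the pedestal's flat top (45 mm above the bench).
- cap_top (a point): Centre of the flat top of the white nozzle cap (26 mm across) of the spray can, which is fixed upright on the bench (46 mm across, cap top about 140 mm above the bench, nozzle facing the spindle).
- spray_cap (a joint): How far the sprung nozzle cap is pressed down, m: 0 up, 0.006 fully down. It takes about 2 N to start and 5.5 N to be fully down, and springs back by itself.
- spacer_56_center (a point): Centre of the loose plain steel spacer ring of 56 mm outside diameter: 10 mm high, 16 mm bore, lying flat on the bench to the right at the start, half-way up its height (5 mm above its underside); z along its axis. 25 to 70 g. Not always there (then None).
- spacer_48_center (a point): Centre of the loose plain steel spacer ring of 48 mm outside diameter: 10 mm high, 16 mm bore, lying flat on the bench to the right at the start, half-way up its height (5 mm above its underside); z along its axis. 25 to 70 g. Not always there (then None).
- spacer_40_center (a point): Centre of the loose plain steel spacer ring of 40 mm outside diameter: 10 mm high, 16 mm bore, lying flat on the bench to the right at the start, half-way up its height (5 mm above its underside); z along its axis. 25 to 70 g. Not always there (then None).
- spacer_32_center (a point): Centre of the loose plain steel spacer ring of 32 mm outside diameter: 10 mm high, 16 mm bore, lying flat on the bench to the right at the start, half-way up its height (5 mm above its underside); z along its axis. 25 to 70 g. Not always there (then None).
- marker_1_mid (a point): Bystander to be left alone: black marker pen, 126 x 12 mm, lying; point 4 mm above its underside, in the middle of its outline.
- blank_flange_1_mid (a point): Bystander to be left alone: small solid metal disc flange, 34 mm across, 8 mm high; point 4 mm above its underside, in the middle of its outline.
- centring_ring_mid (a point): Bystander to be left alone: thin dark-rimmed centring ring, 37 mm across, 9 mm high (not a spacer); point 4 mm above its underside, in the middle of its outline.
- blank_cap_mid (a point): Bystander to be left alone: solid domed metal cap, 40 mm across, 6 mm high, no hole (not a spacer); point 4 mm above its underside, in the middle of its outline.
- hexkey_5_mid (a point): Bystander to be left alone: black hex key, 88 x 31 mm, lying; point 4 mm above its underside, in the middle of its outline.
- wrench_13_mid (a point): Bystander to be left alone: combination wrench, 198 mm long, lying; point 4 mm above its underside, in the middle of its outline.
There are look-alikes about, which are no part of the job. What is shaped like the part that bears spacer_40_center but orange or purple is not meant.

How it is judged:
On the way, in this order (a step that is already met when the one before it is completed fails the run):
1. the plate, still lying on the guide block, sticks out at least 30 mm over its near edge (x of plate_center in the frame of guide_block between -0.115 and -0.075 m and z of plate_center in the frame of guide_block between 0.058 and 0.066 m), for 0.2 s.
2. the plate lies flat on the pedestal with the spindle through its hole, let go of (horizontal distance between plate_center and spindle_foot below 0.007 m and z of plate_center in the frame of pedestal between 0.044 and 0.0505 m and angle between the z axis of plate_center and the z axis of pedestal, either way round below 0.08 rad and contact force between the fingers and shim_plate below 0.1 N), for 0.2 s.
3. the nozzle cap is pressed fully down (value of joint spray_cap above 0.0045 m), for 0.1 s.
4. the nozzle cap has sprung back up (value of joint spray_cap below 0.001 m), for 0.1 s.
5. the 56 mm spacer (if there) is on the spindle, lying on what is below it (horizontal distance between spacer_56_center and spindle_foot below 0.006 m and z of spacer_56_center in the frame of pedestal between 0.049 and 0.057 m and angle between the z axis of spacer_56_center and the z axis of pedestal, either way round below 0.1 rad), for 0.2 s.
6. the 48 mm spacer (if there) is on the spindle, lying on what is below it (horizontal distance between spacer_48_center and spindle_foot below 0.006 m and z of spacer_48_center in the frame of pedestal between 0.049 and 0.067 m and angle between the z axis of spacer_48_center and the z axis of pedestal, either way round below 0.1 rad), for 0.2 s.
7. the 40 mm spacer (if there) is on the spindle, lying on what is below it (horizontal distance between spacer_40_center and spindle_foot below 0.006 m and z of spacer_40_center in the frame of pedestal between 0.049 and 0.077 m and angle between the z axis of spacer_40_center and the z axis of pedestal, either way round below 0.1 rad), for 0.2 s.
8. the 32 mm spacer (if there) is on the spindle, lying on what is below it (horizontal distance between spacer_32_center and spindle_foot below 0.006 m and z of spacer_32_center in the frame of pedestal between 0.049 and 0.087 m and angle between the z axis of spacer_32_center and the z axis of pedestal, either way round below 0.1 rad), for 0.2 s.
At the end, for the whole second after the job is handed in: Plate flat on the pedestal (hole within 7 mm of the spindle axis, tilt under 0.08 rad), cap up, every spacer there flat on the spindle (within 6 mm of its axis, tilt under 0.1 rad) and resting on the plate or the next larger one, largest lowest (all of step 5 and all of step 6 and all of step 7 and all of step 8 and horizontal distance between plate_center and spindle_foot below 0.007 m and z of plate_center in the frame of pedestal between 0.044 and 0.0505 m and angle between the z axis of plate_center and the z axis of pedestal, either way round below 0.08 rad and value of joint spray_cap below 0.001 m and z of each of spacer_48_center, spacer_40_center, spacer_32_center in the frame of spacer_56_center above 0.008 m and z of each of spacer_40_center, spacer_32_center in the frame of spacer_48_center above 0.008 m and z of spacer_32_center in the frame of spacer_40_center above 0.008 m); the robot touches nothing.
It fails at once if the plate falls to the bench (height (world z) of plate_center below 0.015 m).
It fails at once if a bystander is shoved more than 6 cm (distance of any of marker_1_mid, blank_flange_1_mid, centring_ring_mid, blank_cap_mid, hexkey_5_mid, wrench_13_mid from where it was at the start of the episode above 0.06 m).
Of spacer_56, spacer_48, spacer_40, spacer_32 only 3 to 4 are there at a start; the rules pass over those that are not, and their reading is None.
At some moment in a run one of spacer_56, spacer_48, spacer_40, spacer_32 may be knocked a few centimetres aside while the robot is not near it.
It also fails if it takes over 192 s, if anything falls off the work surface, if the arm or the gripper's body presses on something with over 40 N, if the wrist force passes 120 N, or if a joint passes its speed limit or range.

## Working session

There is one attempt and no reset: what is moved stays moved. The work goes in short steps, each a Python script; the robot and the scene stay as the last script left them, time stands still between calls to the robot, and variables do not carry over. Pictures are saved under pics/ and viewed, at most 17 in all, crops included, and the job is handed in when it is done.

```bash
mkdir -p pics; ls; cat > h.py <<'E'
import numpy as np, cv2
from bench import manip as m
def grab(c): 
    im,d=m.grab_frame(c); return im,d,m.get_calibration(c)
def cloud(d,k):
    K=np.array(k["camera_matrix"]);R=np.array(k["R"]);t=np.array(k["t"])
    v,u=np.mgrid[:480,:640]
    p=np.stack([(u-K[0,2])/K[0,0]*d,(v-K[1,2])/K[1,1]*d,d],-1)
    return (p-t)@R
def pix(X,k):
    c=np.array(k["R"])@np.array(X)+np.array(k["t"]);q=np.array(k["camera_matrix"])@c
    return q[:2]/q[2]
def down(yaw):  # tool z down, tool y (closing line) at angle yaw from world x
    y=np.array([np.cos(yaw),np.sin(yaw),0]);z=np.array([0,0,-1.])
    return np.stack([np.cross(y,z),y,z],1)
E
python3 - <<'E'
from h import *
for c in("top","side"):
    im,d,k=grab(c); cv2.imwrite(f"pics/{c}0.png",im[...,::-1]); np.savez(f"/tmp/{c}0.npz",im=im,d=d,P=cloud(d,k))
    print(c,k)
    for n in["guide_block","plate_center","pedestal","cap_top","spacer_56_center","spacer_48_center","spacer_40_center","spacer_32_center","marker_1_mid","blank_flange_1_mid","centring_ring_mid","blank_cap_mid","hexkey_5_mid","wrench_13_mid"]:
        for r in m.look_for(c,n): print(n,np.round(r["at"],3),round(r["confidence"],2),pix(r["at"],k).round())
print(m.current_time(),m.current_tcp_rot())
E
```

```text
pics
top {'camera_matrix': array([[575.58879055,   0.        , 315.2062367 ],
       [  0.        , 575.58879055, 243.19068875],
       [  0.        ,   0.        ,   1.        ]]), 'R': array([[-0.01359873, -0.99962423, -0.02380081],
       [-0.99517528,  0.01584359, -0.0968253 ],
       [ 0.097166  ,  0.02236927, -0.99501678]]), 't': array([-0.09162998,  0.48109411,  1.43171606])}
guide_block [0.507 0.282 0.062] 0.87 [161. 233.]
plate_center [0.49  0.286 0.063] 0.92 [159. 240.]
cap_top [ 0.563 -0.149  0.142] 0.47 [335. 202.]
spacer_56_center [ 0.506 -0.416  0.012] 0.73 [440. 231.]
spacer_48_center [ 0.547 -0.299  0.011] 0.79 [394. 216.]
spacer_40_center [ 0.415 -0.457  0.014] 0.73 [458. 267.]
spacer_40_center [ 0.465 -0.503  0.01 ] 0.65 [475. 247.]
spacer_40_center [ 0.434 -0.57   0.012] 0.55 [503. 259.]
spacer_40_center [ 0.408 -0.356  0.01 ] 0.54 [417. 270.]
spacer_40_center [ 0.561 -0.534  0.008] 0.5 [486. 209.]
spacer_32_center [0.38  0.064 0.011] 0.52 [252. 284.]
spacer_32_center [ 0.411 -0.221  0.01 ] 0.46 [364. 270.]
marker_1_mid [0.382 0.066 0.012] 0.66 [251. 283.]
blank_fl
[... 712 characters left out ...]
center [ 0.499 -0.415  0.01 ] 0.7 [420. 342.]
spacer_48_center [ 0.55  -0.305  0.008] 0.56 [400. 303.]
spacer_40_center [ 0.466 -0.507  0.008] 0.88 [444. 381.]
spacer_40_center [ 0.431 -0.569  0.01 ] 0.72 [458. 414.]
spacer_40_center [ 0.557 -0.538  0.007] 0.56 [486. 367.]
spacer_40_center [ 0.413 -0.458  0.008] 0.53 [406. 378.]
marker_1_mid [0.376 0.052 0.011] 0.6 [255. 255.]
blank_flange_1_mid [ 0.367 -0.063  0.003] 0.6 [276. 282.]
blank_cap_mid [0.375 0.057 0.011] 0.75 [253. 254.]
wrench_13_mid [ 0.351 -0.511  0.011] 0.78 [403. 415.]
1.5 [[ 9.30593922e-01  3.66053210e-01  1.39084979e-05]
 [ 3.66053210e-01 -9.30593922e-01 -8.05459863e-06]
 [ 9.99475190e-06  1.25868108e-05 -1.00000000e+00]]
```

View pics/top0.png

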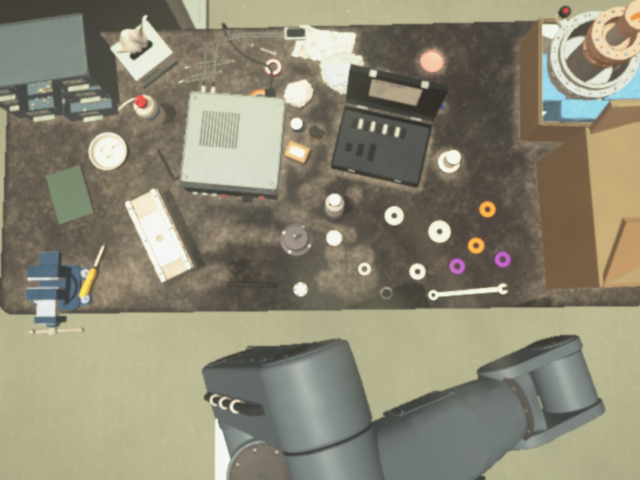

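View pics/side0.png

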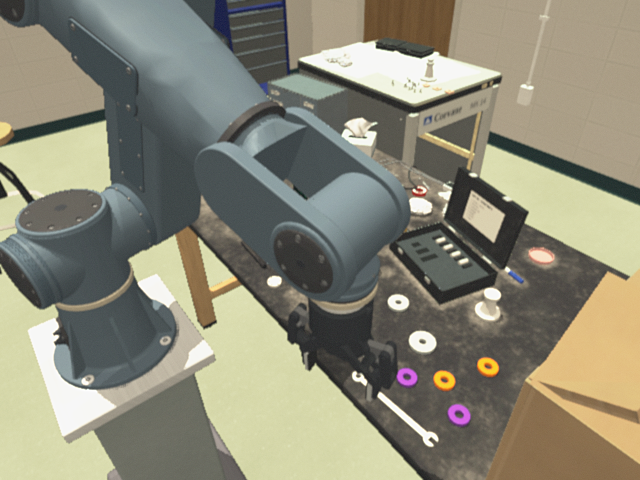

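```bash
python3 - <<'E'
import cv2,numpy as np
im=cv2.imread("pics/top0.png"); c=cv2.resize(im[180:310,350:520],None,fx=4.5,fy=4.5,interpolation=cv2.INTER_CUBIC);cv2.imwrite("pics/crop_rings.png",c)
c=cv2.resize(im[170:310,100:370],None,fx=2.9,fy=2.9,interpolation=cv2.INTER_CUBIC);cv2.imwrite("pics/crop_left.png",c)
E
```

```text
(no output)
```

View pics/crop_rings.png

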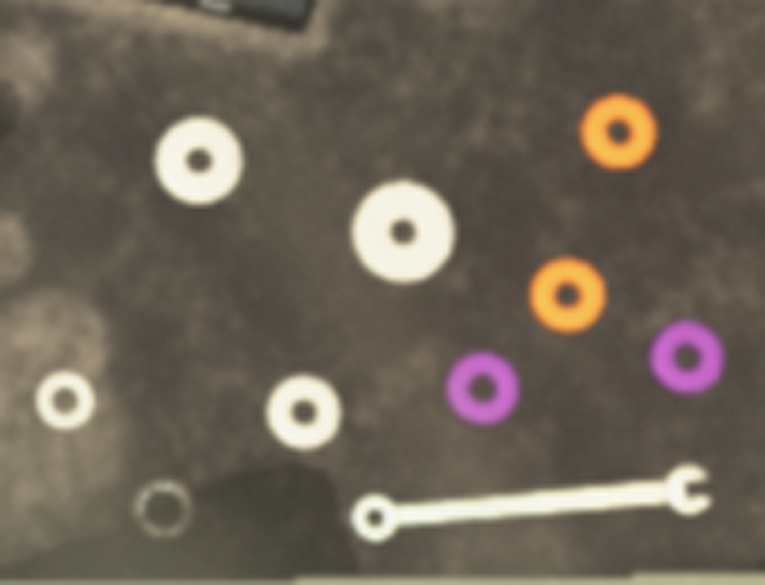

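View pics/crop_left.png

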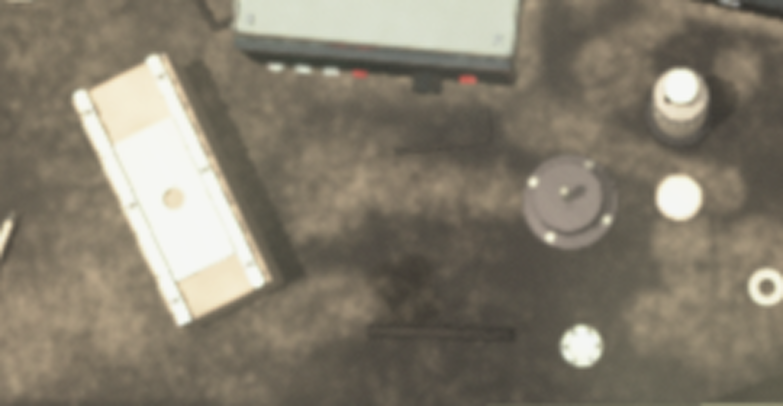

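The top view shows the four white spacers: 56 at (440,231), 48 at (394,216), 40 at (417,271) and 32 at (364,269).

Things that could be mistaken for them:
- orange rings at (487,209) and (475,246)
- purple rings at (457,266) and (503,259)
- centring ring at (386,293)
- wrench eye at (433,295)
- white blank cap at (335,238)
- flange at (300,289)

The crop confirms the white rings by colour and relative size. The block and plate are at about (160,238), the pedestal at (296,239) and the can at (335,203). In the side view the arm hides the left half.

```bash
cat >> h.py <<'E'
def onplane(u,v,z,k):
    K=np.array(k["camera_matrix"]);R=np.array(k["R"]);t=np.array(k["t"])
    o=-R.T@t; r=R.T@np.linalg.solve(K,[u,v,1.]); return o+r*(z-o[2])/r[2]
def rings(c="top",show=True,z=0.010):
    im,d,k=grab(c); hsv=cv2.cvtColor(im,cv2.COLOR_RGB2HSV)
    mask=((hsv[...,2]>150)&(hsv[...,1]<60)).astype(np.uint8)
    out=[]
    cs,h=cv2.findContours(mask,cv2.RETR_EXTERNAL,cv2.CHAIN_APPROX_NONE)
    for q in cs:
        if len(q)<15: continue
        e=cv2.fitEllipse(q); 
        p=onplane(*e[0],z,k)
        if not(.25<p[0]<.75 and -.7<p[1]<.5) or e[1][1]>45: continue
        dep=k["R"][2]@p+k["t"][2]; dia=(e[1][1]+1)*dep/k["camera_matrix"][0][0]
        out.append((p,dia,e[0]))
        if show: print("blob",p.round(4),"dia",round(dia,4),np.round(e[0],1),"ax",np.round(e[1],1))
    return out
E
python3 - <<'E'
from h import *
rings("top"); print("side"); rings("side")
f=np.load("/tmp/top0.npz");P=f["P"];im=f["im"]
X,Y,Z=P[...,0],P[...,1],P[...,2]
reg=(X>.3)&(X<.7)&(Y>.15)&(Y<.4)
for lo,hi in((.05,.075),):
    M=reg&(Z>lo)&(Z<hi); r=cv2.minAreaRect(P[M][:,:2].astype(np.float32)*1000); print("block rect",r,M.sum())
k=m.get_calibration("top")
print("z hist",np.histogram(Z[reg&(Z>.03)],np.arange(.05,.08,.002)))
print("bench z med",np.median(Z[(X>.35)&(X<.6)&(Y>-.5)&(Y<.1)]))
# plate white bright
mask=((im.min(-1)>225)&reg&(Z>.05)).astype(np.uint8); 
cs,_=cv2.findContours(mask,cv2.RETR_EXTERNAL,cv2.CHAIN_APPROX_NONE)
for q in cs:
    if cv2.contourArea(q)>30: 
        w=np.array([onplane(*a[0],.064,k)[:2] for a in q],np.float32)*1000; print("bright",cv2.minAreaRect(w),cv2.contourArea(q))
print("rail lines:")
ped=(abs(X-.485)<.08)&(abs(Y+.06)<.08)
for lo,hi in((.005,.014),(.037,.055),(.06,.11)):
    M=ped&(Z>lo)&(Z<hi)&(Y<.0)&(Y>-.11); q=P[M]; print("ped",lo,M.sum(),cv2.minEnclosingCircle(q[:,:2].astype(np.float32)*1000) if len(q) else 0, q.mean(0))
can=(abs(X-.56)<.06)&(abs(Y+.147)<.06)&(Z>.12); q=P[can]; print("cap",can.sum(),q.mean(0),np.percentile(q[:,2],[5,50,95]),cv2.minEnclosingCircle(q[:,:2].astype(np.float32)*1000))
crop=np.hstack([cv2.resize(im[195:290,120:205],None,fx=6,fy=6,interpolation=cv2.INTER_CUBIC)])
crop2=cv2.resize(im[180:260,270:355],None,fx=6,fy=6,interpolation=cv2.INTER_CUBIC)
cv2.imwrite("pics/cb.png",crop[...,::-1]);cv2.imwrite("pics/cp.png",crop2[...,::-1])
E
```

```text
blob [0.3465 0.4917 0.01  ] dia 0.0254 [ 84.4 299.3] ax [7.1 9. ]
blob [ 0.3652 -0.0586  0.01  ] dia 0.0382 [300.1 288.9] ax [13.9 14.1]
blob [0.4145 0.4945 0.01  ] dia 0.0273 [ 84.  272.7] ax [7.  9.7]
blob [ 0.4059 -0.3547  0.01  ] dia 0.0438 [417.1 271.1] ax [15.8 16.3]
blob [ 0.4148 -0.2218  0.01  ] dia 0.0374 [364.3 268.4] ax [13.2 13.8]
blob [ 0.4553 -0.1336  0.01  ] dia 0.0136 [329.2 253. ] ax [3.6 4.4]
blob [0.4567 0.4579 0.01  ] dia 0.0659 [ 98.5 256. ] ax [ 3.3 24.7]
blob [ 0.4946 -0.1461  0.01  ] dia 0.0451 [333.8 237.5] ax [16.1 16.7]
blob [ 0.4946 -0.0431  0.01  ] dia 0.0715 [293.4 238.2] ax [22.6 27. ]
blob [ 0.5067 -0.4133  0.01  ] dia 0.0597 [439.  231.1] ax [22.  22.5]
blob [ 0.5497 -0.2998  0.01  ] dia 0.051 [393.7 215.1] ax [18.5 19. ]
blob [ 0.583  -0.1469  0.01  ] dia 0.056 [333.6 203.2] ax [17.5 20.9]
blob [ 0.6877 -0.4452  0.01  ] dia 0.0664 [449.  160.9] ax [21.8 24.9]
blob [ 0.7207 -0.0538  0.01  ] dia 0.0465 [296.7 151.3] ax [ 8.8 17. ]
blob [0.7319 0.4419 0.01  ] dia 0.1039 [107.  150.8] ax [37.4 38.8]
side
blob [ 0.3406 -0.4014  0.01  ] dia 0.0348 [358.9 3
[... 1030 characters left out ...]
4257812, 340.9112548828125), (82.71312713623047, 8.81791877746582), 27.09276008605957) 90.5
bright ((503.3953857421875, 290.1387939453125), (173.59890747070312, 78.8902816772461), 25.80105209350586) 1478.0
rail lines:
ped 0.005 374 ((484.3262939453125, -50.218605041503906), 91.05989837646484) [ 0.48546352 -0.05336826  0.00800613]
ped 0.037 429 ((492.0331726074219, -50.064910888671875), 30.073549270629883) [ 0.49147729 -0.05030438  0.04487034]
ped 0.06 19 ((491.50909423828125, -50.5223503112793), 4.855670928955078) [ 0.49102041 -0.05114464  0.0865011 ]
cap 115 [ 0.56788063 -0.14789383  0.13787368] [0.12823363 0.13828321 0.14435653] ((568.2889404296875, -146.9621124267578), 14.495183944702148)
```

View pics/cb.png

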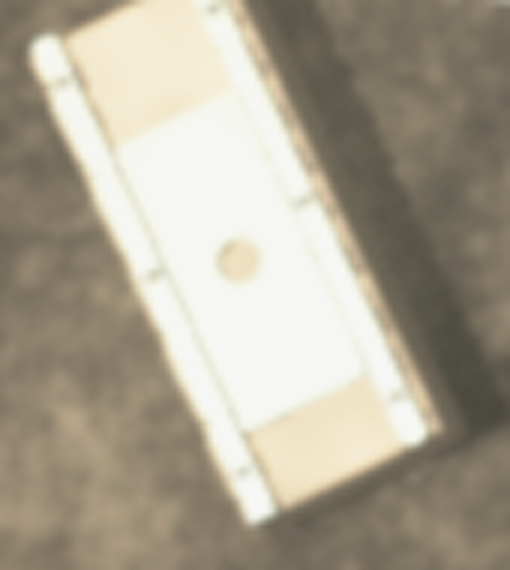

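View pics/cp.png

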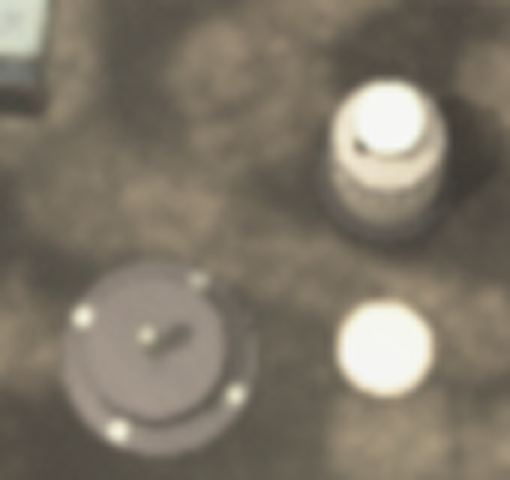

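The crops show the plate hole at (159.7,238.3), the plate's near edge middle at (171,262), and the pedestal's spindle tip at about (294.5,235.8). The cap top is at (335,200). Depth gives the pedestal at (0.4915,-0.0505) and the cap 0.124 m away, against 0.125 given. Next is the block frame, then the first move.

```bash
python3 - <<'E'
from h import *
k=m.get_calibration("top")
w=lambda x,y,z:onplane(120+x/6-.4,195+y/6-.4,z,k)[:2]
hole=w(238,260,.064); 
n=(w(250,428,.064)+w(362,378,.064))/2; f=(w(120,145,.064)+w(232,93,.064))/2
print("hole",hole,"plate near",n,"far",f,"mid",(n+f)/2,"len",np.linalg.norm(f-n))
ang=lambda a,b:np.degrees(np.arctan2(*(b-a)[::-1]))
print("ang plate",ang(n,f))
print("rail left inner",ang(w(275,508,.067),w(65,45,.067)),"outer L",ang(w(240,512,.067),w(33,58,.067)))
nm=(w(275,510,.06)+w(400,450,.06))/2; print("near edge mid",nm, "hole x", np.linalg.norm(hole-nm)-.11)
fz=np.load("/tmp/top0.npz");P=fz["P"]
M=(abs(P[...,0]-.505)<.14)&(abs(P[...,1]-.285)<.1)&(P[...,2]>.055)&(P[...,2]<.075)
# restrict to largest connected component
nn,l,s,c=cv2.connectedComponentsWithStats(M.astype(np.uint8)); i=l[238,160]; print("block",cv2.minAreaRect(P[l==i][:,:2].astype(np.float32)*1000), P[l==i].mean(0))
E=(P[...,0]>.55)&(P[...,0]<.85)&(P[...,1]>-.05)&(P[...,1]<.3); print("equip h",np.percentile(P[E][:,2],99),"front x",P[E&(P[...,2]>.08)][:,0].min())
# spindle: tip pixel
im=fz["im"]; t=onplane(270+146/6-.4,180+334/6-.4,.095,k); print("spindle tip",t)
c=onplane(270+390/6-.4,180+118/6-.4,.14,k); print("cap",c)
E
```

```text
hole [0.49480265 0.28561223] plate near [0.43536818 0.2567804 ] far [0.55390665 0.31217869] mid [0.49463742 0.28447955] len 0.1308447134888728
ang plate 25.048771237532073
rail left inner 24.96939719481632 outer L 25.13477484239775
near edge mid [0.40380316 0.24453548] hole x -0.01015909008295525
block ((502.5646057128906, 287.74908447265625), (220.786865234375, 92.00698852539062), 25.66490364074707) [0.50162318 0.28640672 0.06320196]
equip h 0.09421231476498065 front x 0.5937131034469536
spindle tip [ 0.49254093 -0.04945917  0.095     ]
cap [ 0.57054896 -0.1480791   0.14      ]
```

```bash
cat >> h.py <<'E'
A=np.radians(25.05); D=np.array([np.cos(A),np.sin(A)]); N=np.array([-D[1],D[0]])
C=np.array([.5030,.2888]); S=np.array([.4920,-.0500]); CAP=np.array([.5690,-.1478])
def blk(x,y,z): return np.r_[C+x*D+y*N,z]
def feel(p,step=.001,zmin=0,F=3.,speed=.02):
    """step the TCP down from p until the upward force rises by F; returns z"""
    p=np.array(p,float); f0=m.current_force()[2]
    while p[2]>zmin:
        p[2]-=step; m.move_l(p,None,speed); f=m.current_force()[2]-f0
        if f>F: print("contact z",m.current_ee_pos().round(4),"f",round(f,1)); return p[2]
    print("no contact down to",p[2]); return p[2]
def yaw_best(ps,yaw):
    """the half-turn of yaw whose last joint stays most central over the poses"""
    best=None
    for y in(yaw,yaw+np.pi,yaw-np.pi):
        q=[m.inverse_kinematics(p,down(y)) for p in ps]
        if any(a is None for a in q): continue
        s=max(abs(a[5]) for a in q)
        if best is None or s<best[0]: best=(s,y)
    print("yaw",best); return best[1]
E
python3 - <<'E'
from h import *
y=yaw_best([blk(.079,0,.2),blk(-.15,0,.05),np.r_[S-.053*D,.1]],A-np.pi/2)
m.set_gripper(0.)
m.move_ptp(blk(.079,0,.28),down(y)); m.move_ptp(blk(.079,0,.085),down(y))
print(m.current_time(),m.current_force(),m.current_ee_pos()-blk(.079,0,.085))
z=feel(blk(.079,0,.068),zmin=.055)
E
```

```text
yaw (np.float64(1.5758428283873727), np.float64(-1.1335913491703171))
6.3667 [-0.05649387  0.11116482 -0.35702622] [0.00108872 0.00030601 0.00161191]
contact z [0.5747 0.3223 0.0601] f 10.3
```

```bash
python3 - <<'E'
from h import *
m.move_l(blk(.079,0,.0613)); print(m.current_force().round(2))
m.move_l(blk(.055,0,.0613),None,.05);print(m.current_force().round(2))
m.move_l(blk(-.012,0,.0613),None,.05); print(m.current_force().round(2), m.current_ee_pos())
m.move_l(blk(.0,0,.0613)); m.move_l(blk(.03,0,.25),None,.3)
m.move_ptp(blk(.06,.02,.33),m.current_tcp_rot())
im,d,k=grab("top"); ims,ds,ks=grab("side")
cv2.imwrite("pics/p1.png",np.hstack([cv2.resize(im[180:310,110:330],(800,473))])[...,::-1])
cv2.imwrite("pics/s1.png",ims[...,::-1]); print(m.current_time())
E
```

```text
[ 0.83 -1.13 -0.4 ]
[0.06 0.04 0.3 ]
[0.12 0.25 0.75] [0.49216215 0.28374467 0.06124295]
13.3667
```

View pics/p1.png

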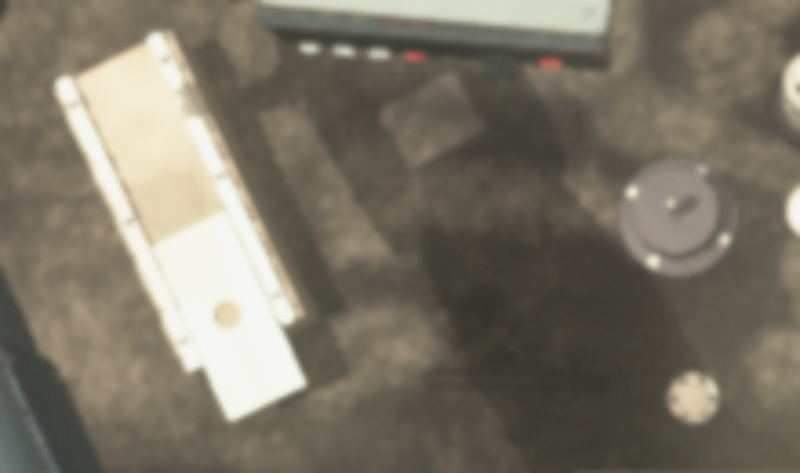

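View pics/s1.png

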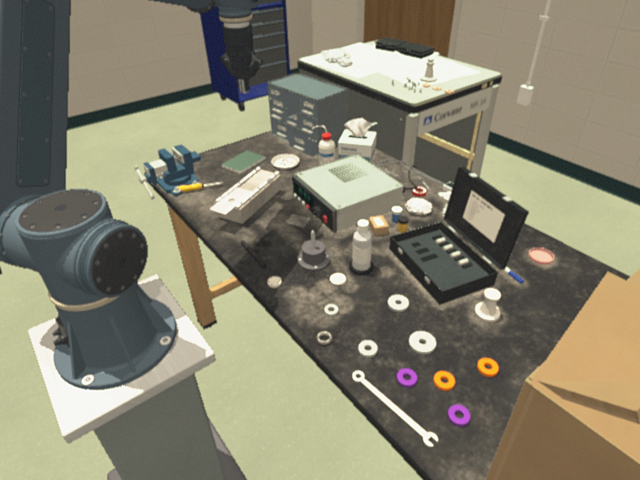

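The top crop shows the plate out over the near edge, with its hole at px (172.3,266.2). The side view is now clear: spindle at (313,232), cap at (363,224), and all four rings visible. I'll measure the plate and cross-check the pedestal and cap against the side view.

```bash
python3 - <<'E'
from h import *
k=m.get_calibration("top"); w=lambda x,y,z:onplane(110+x/3.636-.4,180+y/3.636-.4,z,k)[:2]
h=w(228,315,.064); e=(w(233,422,.064)+w(307,382,.064))/2; f=(w(150,245,.064)+w(222,211,.064))/2
for n,p in(("hole",h),("near",e),("far",f)): print(n,p,"blk",(p-C)@D,(p-C)@N)
im,d,ks=grab("side"); P=cloud(d,ks); X,Y,Z=P[...,0],P[...,1],P[...,2]
ped=(abs(X-.49)<.07)&(abs(Y+.05)<.055)
for lo,hi in((.038,.052),(.07,.11)):
    q=P[ped&(Z>lo)&(Z<hi)]; print("ped side",len(q),cv2.minEnclosingCircle(q[:,:2].astype(np.float32)*1000),np.median(q,0))
q=P[(abs(X-.57)<.05)&(abs(Y+.148)<.05)&(Z>.132)]; print("cap",len(q),np.median(q,0),q[:,:2].min(0),q[:,:2].max(0),np.percentile(q[:,2],[50,90,95]))
print("side rings");rings("side"); print("top"); rings("top")
c=cv2.resize(im[205:280,280:385],None,fx=7,fy=7,interpolation=cv2.INTER_CUBIC); cv2.imwrite("pics/s1c.png",c[...,::-1])
E
```

```text
hole [0.42429997 0.25244769] blk -0.08668929193749982 0.00038934351535349426
near [0.3652643  0.22337457] blk -0.15248181110761158 -0.0009528840274774737
far [0.48388443 0.28176363] blk -0.02029680036518433 0.0017191823451488072
ped side 283 ((490.1934814453125, -51.07621765136719), 32.18126678466797) [ 0.48741971 -0.05558021  0.04391989]
ped side 34 ((490.5257263183594, -52.10785675048828), 4.929497241973877) [ 0.48896712 -0.05282551  0.08230051]
cap 84 [ 0.5653918  -0.15178476  0.1380045 ] [ 0.55395345 -0.16179628] [ 0.57867686 -0.13402194] [0.1380045  0.14053833 0.14095584]
side rings
blob [ 0.4035 -0.3561  0.01  ] dia 0.0417 [367.4 347.4] ax [15.5 19.1]
blob [ 0.504  -0.4154  0.01  ] dia 0.0592 [422.2 341.3] ax [20.8 27.2]
blob [ 0.3503 -0.2767  0.01  ] dia 0.0303 [323.7 336.6] ax [11.4 13.2]
blob [ 0.4314 -0.2433  0.01  ] dia 0.0164 [343.1 310.3] ax [3.5 6.3]
blob [ 0.4134 -0.2219  0.01  ] dia 0.0343 [330.9 308.5] ax [11.3 14.1]
blob [ 0.4427 -0.2138  0.01  ] dia 0.0209 [338.7 300.7] ax [5.3 8. ]
blob [ 0.5468 -0.3017  0.01  ] dia 0.05 [397.9 301.8] ax [15.4 20.7]
blob [ 0.3991 
[... 905 characters left out ...]
[ 0.4058 -0.3547  0.01  ] dia 0.0436 [417.1 271.2] ax [15.7 16.3]
blob [ 0.4147 -0.2218  0.01  ] dia 0.0373 [364.3 268.4] ax [13.1 13.7]
blob [ 0.4946 -0.1461  0.01  ] dia 0.0451 [333.8 237.5] ax [16.1 16.7]
blob [ 0.4947 -0.0437  0.01  ] dia 0.0703 [293.7 238.1] ax [22.1 26.5]
blob [ 0.5067 -0.4133  0.01  ] dia 0.0593 [439.  231.1] ax [22.  22.4]
blob [ 0.5497 -0.2998  0.01  ] dia 0.051 [393.7 215.1] ax [18.4 19. ]
blob [ 0.5831 -0.1469  0.01  ] dia 0.0555 [333.6 203.2] ax [17.5 20.7]
blob [ 0.6878 -0.4452  0.01  ] dia 0.0659 [449.  160.9] ax [21.9 24.7]
blob [ 0.7207 -0.0537  0.01  ] dia 0.0462 [296.7 151.3] ax [ 8.8 16.8]
blob [0.7323 0.442  0.01  ] dia 0.1034 [107.  150.6] ax [37.2 38.6]
```

View pics/s1c.png

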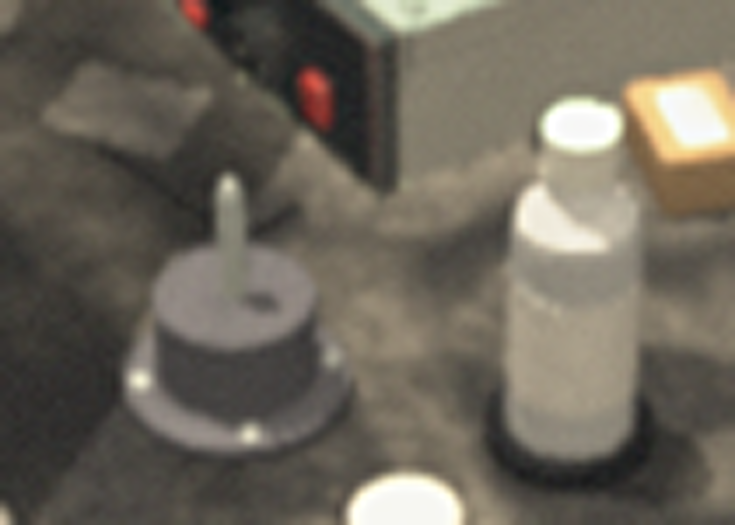

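The side crop shows the spindle tip at (312.2,230.3) and the cap at (363,223). The top and side views differ by about (2.5,2) mm, so I'll average them: S is about (0.4911,-0.0507). The plate centre is at block x of about -0.087, so step 1 is met. Next I pinch it.

```bash
cat >> h.py <<'E'
S=np.array([.4911,-.0507]); BIAS=np.array([.0012,.0010])  # top view minus mean of both
CAP=np.array([.5685,-.1492])
Y0=A-np.pi/2
E
python3 - <<'E'
from h import *
R=down(Y0)
m.set_gripper(.9,80)
m.move_ptp(blk(-.141,0,.16),R); m.move_l(blk(-.141,0,.042),None,.15)
print(m.current_force().round(2),m.current_ee_pos()-blk(-.141,0,.042))
m.set_gripper(0.,80); print("w",m.current_grip_width(),m.current_grip_force(),m.current_force().round(2))
m.move_l(blk(-.141,0,.06),None,.06); m.move_l(blk(-.141,0,.15),None,.15)
print("w",m.current_grip_width(),m.current_force().round(2),m.current_time())
im,d,k=grab("top"); ims,ds,ks=grab("side"); 
cv2.imwrite("pics/p2.png",np.hstack([cv2.resize(im[190:330,80:250],(486,400)),cv2.resize(ims[130:270,150:260],(314,400))])[...,::-1])
E
```

```text
[-0.04  0.26  1.36] [0.00056749 0.00029092 0.00059874]
w 0.6297896188942962 82.47848868370056 [-0.59 -0.46  6.17]
w 0.6247067314852746 [ 0.32 -0.13 -1.82] 17.75
```

View pics/p2.png

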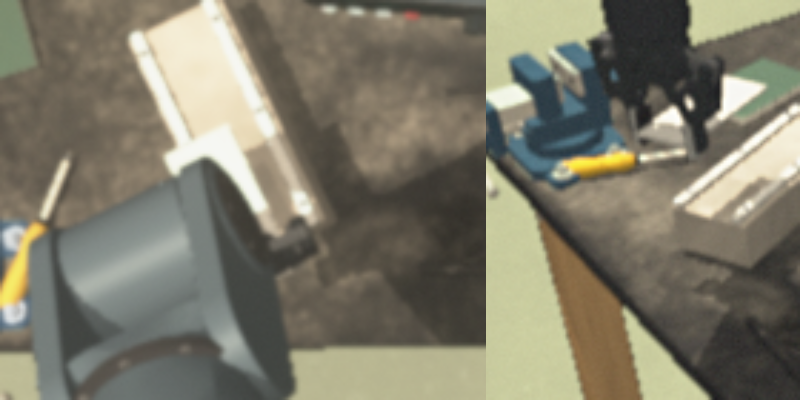

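The plate is held level (side crop about (700,105), top crop about (215,160)). I'll carry it over the spindle and check the tilt and hole position there.

```bash
python3 - <<'E'
from h import *
R=down(Y0); g=S-.0537*D
m.move_ptp(np.r_[g,.15],R); m.move_l(np.r_[g,.10],None,.1); m.dwell(.3)
print(m.current_ee_pos()-np.r_[g,.10],m.current_time(),m.current_grip_width())
for c in("top","side"):
    im,d,k=grab(c);P=cloud(d,k)
    q=P[(abs((P[...,:2]-S)@D-.035)<.04)&(abs((P[...,:2]-S)@N)<.035)&(abs(P[...,2]-.122)<.02)&(im.min(-1)>150)]
    a=np.c_[(q[:,:2]-S)@D,(q[:,:2]-S)@N,np.ones(len(q))]; s=np.linalg.lstsq(a,q[:,2],rcond=None)[0]
    print(c,len(q),"slope x,y, z at hole",s.round(3),"ext x",np.percentile(a[:,0],[1,99]),"y",np.percentile(a[:,1],[1,99]))
    u=pix(np.r_[S,.122],k).astype(int);print(u)
    cr=im[u[1]-40:u[1]+40,u[0]-40:u[0]+40]; cv2.imwrite(f"/tmp/{c}.png",cv2.resize(cr,(400,400),interpolation=cv2.INTER_CUBIC)[...,::-1])
cv2.imwrite("pics/p3.png",np.hstack([cv2.imread("/tmp/top.png"),cv2.imread("/tmp/side.png")]))
E
```

```text
[ 2.03017084e-04 -7.08422387e-05  3.85595610e-04] 19.9833 0.6224200546438833
top 192 slope x,y, z at hole [-0.022  0.002  0.121] ext x [0.02489422 0.06447821] y [-0.02709783  0.01250526]
[293 234]
side 45 slope x,y, z at hole [-0.029 -0.028  0.12 ] ext x [-0.00355525  0.06372027] y [-0.02830285  0.02828099]
[312 222]
```

View pics/p3.png

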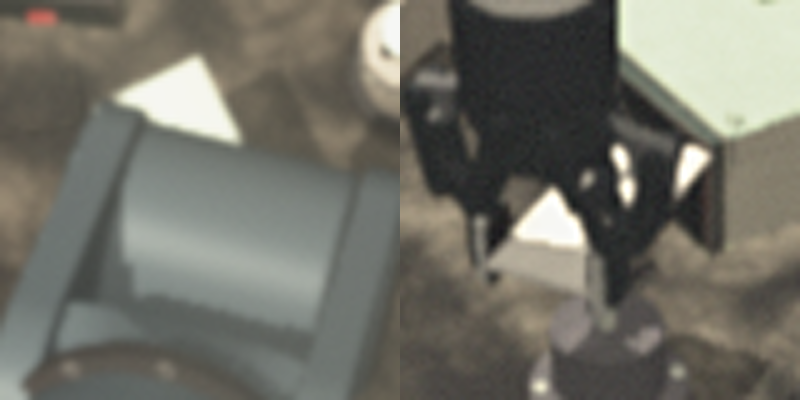

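The plate is level (slope about 0.02) and its far end is 64.5 mm beyond S, against 65 expected. The top crop shows the far end at (198,55), and the side crop shows the spindle below the plate. Lowering now.

```bash
python3 - <<'E'
from h import *
g=S-.0537*D
f0=m.current_force()[2]
for z in(.07,.045,.034): m.move_l(np.r_[g,z],None,.08); print(z,(m.current_force()).round(1))
z=feel(np.r_[g,.034],step=.0007,zmin=.020,F=3)
m.set_gripper(.85,40); m.dwell(.3)
print("rel",m.current_grip_width(),m.current_force().round(2))
m.move_l(np.r_[g,.12],None,.15); m.move_l(np.r_[g-.0*D,.22],None,.25)
m.set_gripper(0.)
m.move_ptp(np.r_[CAP,.20],down(Y0)); m.move_l(np.r_[CAP,.155],None,.1)
for c in("side",):
    im,d,k=grab(c);u=pix(np.r_[S,.049],k).astype(int)
    cv2.imwrite("pics/p4.png",cv2.resize(im[u[1]-60:u[1]+60,u[0]-60:u[0]+100],(800,600),interpolation=cv2.INTER_CUBIC)[...,::-1])
    P=cloud(d,k); q=P[(abs((P[...,:2]-S)@D)<.07)&(abs((P[...,:2]-S)@N)<.035)&(abs(P[...,2]-.049)<.012)&(im.min(-1)>150)]
    a=np.c_[(q[:,:2]-S)@D,(q[:,:2]-S)@N,np.ones(len(q))]; s=np.linalg.lstsq(a,q[:,2],rcond=None)[0]
    print(c,len(q),"slope",s.round(3),"ext x",np.percentile(a[:,0],[1,99]),"y",np.percentile(a[:,1],[1,99]))
print(m.current_time())
E
```

```text
0.07 [ 0.4  0.5 -0.9]
0.045 [ 0.1 -0.4 -1.1]
0.034 [ 0.1  0.6 -0.4]
contact z [ 0.4425 -0.0735  0.0279] f 6.6
rel 0.8515935466430374 [ 0.33 -0.36  0.46]
side 655 slope [-0.001 -0.004  0.048] ext x [-0.06533905  0.06269253] y [-0.02806324  0.0281608 ]
27.5167
```

View pics/p4.png

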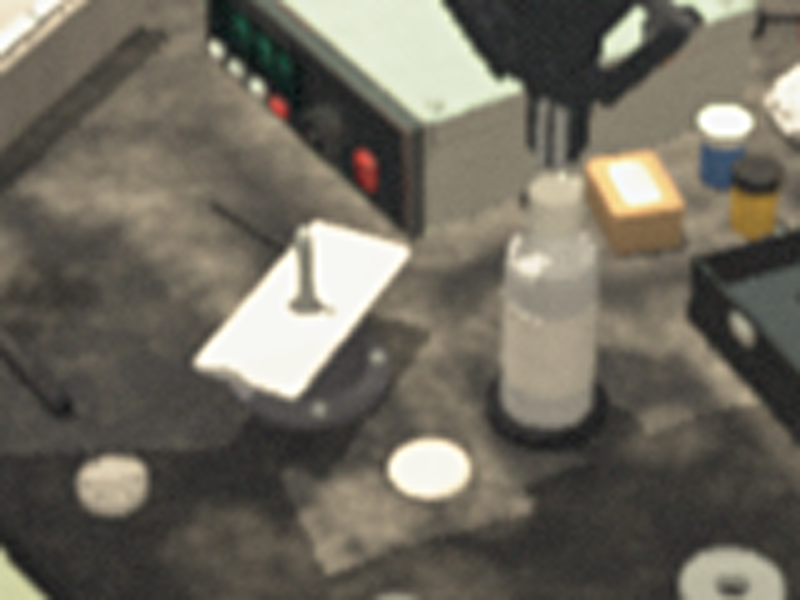

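The plate lies flat with the spindle through its hole (crop (308,300)), and the shut fingers are centred over the cap (crop (555,180)). Next: press, and then take the 56 ring.

```bash
cat >> h.py <<'E'
SIDEB={}
def find(dia):
    """white spacer of this outside diameter on the bench (top view, else side view), world xy"""
    for c,b in(("top",BIAS),("side",-BIAS)):
        best=[(abs(d-dia-.003),p[:2]-b) for p,d,e in rings(c,False) if abs(d-dia-.003)<.004 and p[1]<-.16 and .3<p[0]<.66]
        if best: 
            best=min(best,key=lambda t:t[0]); print(dia,c,best[1].round(4),"err",round(best[0],4)); return best[1]
def clearyaw(p,others,dia):
    """closing direction with the fingers farthest from the neighbours"""
    def s(y):
        t=np.array([np.cos(y),np.sin(y)]); return min(np.linalg.norm(np.array(o)-p-sg*t*(dia/2+.012)) for o in others for sg in(1,-1))
    ys=np.radians(np.arange(0,180,10)); v=[s(y) for y in ys]; 
    print("clear",np.degrees(ys[np.argmax(v)]),round(max(v),3)); return ys[np.argmax(v)]
def pick(p,dia,yaw,pre=.010):
    y=yaw_best([np.r_[p,.1],np.r_[S,.1]],yaw); R=down(y)
    m.set_gripper((dia+pre)/.085*.97,40)
    m.move_ptp(np.r_[p,.12],R); m.move_l(np.r_[p,.02],None,.15)
    z=feel(np.r_[p,.012],step=.0015,zmin=-.015,F=3); z+=.003
    m.move_l(np.r_[p,z],None,.05); m.set_gripper(0.,40)
    w=m.current_grip_width()*.085; print("w",round(w,4),"z",z,m.current_force().round(1))
    m.move_l(np.r_[p,.14],None,.2); print("lifted w",round(m.current_grip_width()*.085,4)); return z,R
def place(z,R,level,dia):
    """level: height of what the ring comes to lie on"""
    m.move_ptp(np.r_[S,.15],R); m.move_l(np.r_[S,z+.092],None,.15); m.dwell(.2)
    e=m.current_ee_pos()[:2]-S; print("xy err",e.round(4))
    f0=m.current_force()
    m.move_l(np.r_[S,z+max(level+.004,.075)],None,.05); print("df",(m.current_force()-f0).round(1))
    m.move_l(np.r_[S,z+level+.003],None,.05); print("df",(m.current_force()-f0).round(1))
    zz=feel(np.r_[S,z+level+.003],step=.001,zmin=z+level-.006,F=3)
    print("contact rel. to expected",round(zz-z-level,4))
    m.set_gripper(min(1,(dia+.014)/.085),40); m.dwell(.2)
    m.move_l(np.r_[S,.17],None,.2); print(m.current_time())
E
python3 - <<'E'
from h import *
p=np.r_[CAP,.142]; m.move_l(p,None,.05)
f0=m.current_force()[2]
for i in range(18):
    p[2]-=.001; m.move_l(p,None,.03); f=m.current_force()[2]-f0
    if f>9: break
m.dwell(.2); print("press",m.current_ee_pos()-np.r_[CAP,.14],round(m.current_force()[2]-f0,1))
m.move_l(np.r_[CAP,.165],None,.1); m.move_l(np.r_[CAP,.20],None,.2); print(m.current_time())
P={d:find(d) for d in(.056,.048,.040,.032)}
E
```

```text
press [ 1.77731446e-04 -8.78816027e-05 -6.03928490e-03] 12.9
31.1667
0.056 top [ 0.5055 -0.4144] err 0.0008
0.048 top [ 0.5484 -0.3007] err 0.003
0.04 top [ 0.4047 -0.3557] err 0.0008
0.032 top [ 0.4132 -0.2228] err 0.0036
```

```bash
cat >> h.py <<'E'
OTH=[(.415,-.457),(.465,-.505),(.4325,-.57),(.56,-.536),(.365,-.059),(.355,-.279),(.494,-.147),(.35,-.42),(.35,-.49),(.355,-.56),(.6878,-.4452),(.64,-.30),(.57,-.149)]
def job(dia,level,rest):
    p=find(dia); o=OTH+[find(r) for r in rest]
    z,R=pick(p,dia,clearyaw(p,o,dia)); return z,R
E
python3 - <<'E'
from h import *
z,R=job(.056,.049,[.048,.040,.032])
np.savez("/tmp/g.npz",z=z,R=R); print(m.current_time())
E
```

```text
0.056 top [ 0.5055 -0.4144] err 0.0008
0.048 top [ 0.5484 -0.3007] err 0.003
0.04 top [ 0.4047 -0.3557] err 0.0008
0.032 top [ 0.4132 -0.2228] err 0.0036
clear 119.99999999999999 0.082
yaw (np.float64(0.8499997361299467), np.float64(-1.0471975511965979))
contact z [ 0.5056 -0.4144 -0.0061] f 15.5
w 0.0532 z -0.004499999999999998 [ 0.3  1.1 10. ]
lifted w 0.0529
39.1083
```

```bash
python3 - <<'E'
from h import *
g=np.load("/tmp/g.npz"); place(float(g["z"]),g["R"],.049,.056)
m.move_ptp([.45,-.25,.25],g["R"])
im,d,k=grab("side");u=pix(np.r_[S,.055],k).astype(int)
cv2.imwrite("pics/p5.png",cv2.resize(im[u[1]-40:u[1]+40,u[0]-50:u[0]+50],(500,400),interpolation=cv2.INTER_CUBIC)[...,::-1])
im,d,k=grab("top"); u=pix(np.r_[S,.055],k).astype(int); cv2.imwrite("/tmp/t.png",im[u[1]-40:u[1]+40,u[0]-50:u[0]+50,::-1])
P=cloud(d,k);q=P[(np.hypot(*(P[...,:2]-S-BIAS).transpose(2,0,1))<.025)&(P[...,2]<.07)];print("ring top z",np.median(q[:,2]))
E
```

```text
xy err [ 0.0006 -0.0002]
df [ 1.1  0.6 -0. ]
df [0.9 0.8 0. ]
contact z [ 0.4912 -0.0507  0.0454] f 15.7
contact rel. to expected 0.0
44.375
ring top z 0.05869771480380738
```

View pics/p5.png

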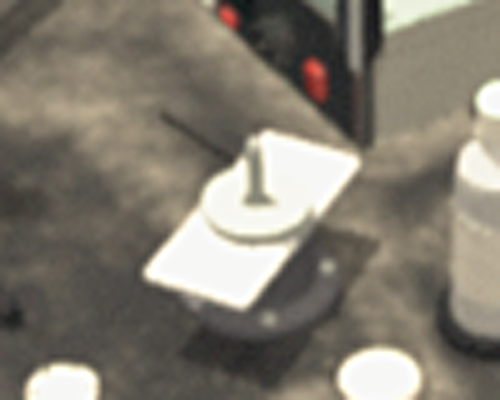

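The 56 ring is seated flat, with the spindle through its bore (crop (258,195)). The 48 is next, with the grip width guarding the placement.

```bash
python3 - <<'E'
from h import *
z,R=job(.048,.059,[.040,.032]); w=m.current_grip_width()*.085
if abs(w-.048)<.005: place(z,R,.059,.048); m.move_ptp([.42,-.25,.25],R); [find(d) for d in(.04,.032)]
E
```

```text
0.048 side [ 0.5479 -0.3008] err 0.0003
0.04 top [ 0.3407 -0.3099] err 0.0019
0.032 side [ 0.4042 -0.3561] err 0.004
clear 90.0 0.099
yaw (np.float64(1.373598511728245), np.float64(4.71238898038469))
contact z [ 0.5481 -0.3009 -0.0042] f 4.4
w 0.0451 z -0.0014999999999999979 [-0.5  1.   3.8]
lifted w 0.0453
xy err [ 0.0006 -0.0002]
df [-0.2 -1.2  0.2]
df [ 0.2 -1.   0.5]
contact z [ 0.4913 -0.0507  0.0575] f 18.4
contact rel. to expected -0.001
56.7917
0.032 top [ 0.4156 -0.2233] err 0.0027
```

```bash
python3 - <<'E'
from h import *
m.move_ptp([.45,.2,.3],m.current_tcp_rot())
for c in("top","side"):
    print(c)
    for p,d,e in rings(c,False):
        if p[1]<-.16 and .3<p[0]<.66: print(p.round(4),round(d,4))
im,d,k=grab("side");u=pix(np.r_[S,.055],k).astype(int)
cv2.imwrite("pics/p6.png",cv2.resize(im[u[1]-50:u[1]+150,u[0]-50:u[0]+200],(750,600),interpolation=cv2.INTER_CUBIC)[...,::-1])
E
```

```text
top
[ 0.3417 -0.2732  0.01  ] 0.0217
[ 0.3585 -0.2786  0.01  ] 0.0218
[ 0.4057 -0.3546  0.01  ] 0.0439
[ 0.4147 -0.1835  0.01  ] 0.0275
[ 0.4134 -0.2217  0.01  ] 0.0417
[ 0.4498 -0.1944  0.01  ] 0.0252
side
[ 0.4035 -0.3561  0.01  ] 0.0417
[ 0.3504 -0.2767  0.01  ] 0.0308
[ 0.4321 -0.2423  0.01  ] 0.0171
[ 0.4083 -0.1927  0.01  ] 0.0203
[ 0.4208 -0.2199  0.01  ] 0.0519
```

View pics/p6.png

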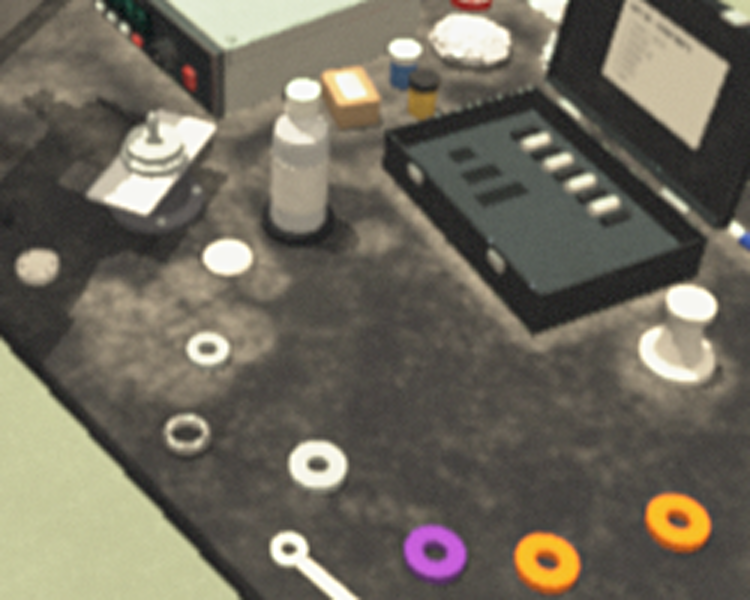

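The stack is good: plate, 56 and 48 at crop (155,145). The 40 (crop (318,465)) and the 32 (crop (208,350)) are where they were. Picking the 40 from the mean of both views.

```bash
python3 - <<'E'
from h import *
p=np.array([.4046,-.3553]); z,R=pick(p,.040,clearyaw(p,OTH+[(.414,-.222)],.04)); w=m.current_grip_width()*.085
if abs(w-.040)<.006: place(z,R,.069,.040)
m.move_ptp([.45,.2,.3],m.current_tcp_rot())
for c in("top","side"):
    im,d,k=grab(c); hsv=cv2.cvtColor(im,cv2.COLOR_RGB2HSV)
    mk=((hsv[...,2]>195)&(hsv[...,1]<45)).astype(np.uint8)
    for q in cv2.findContours(mk,cv2.RETR_EXTERNAL,cv2.CHAIN_APPROX_NONE)[0]:
        if len(q)<15: continue
        e=cv2.fitEllipse(q); o=onplane(*e[0],.01,k)
        if .3<o[0]<.66 and -.4<o[1]<-.1: print(c,o.round(4),np.round(e[1],1))
    P=cloud(d,k); q=P[(np.hypot(*(P[...,:2]-S).transpose(2,0,1))<.016)&(P[...,2]<.086)&(P[...,2]>.04)];print("stack z",np.percentile(q[:,2],[10,50,90]))
E
```

```text
clear 170.0 0.073
yaw (np.float64(0.6325441504707081), np.float64(6.1086523819801535))
contact z [ 0.4047 -0.3554 -0.0028] f 5.0
w 0.0379 z 2.168404344971009e-18 [-1.5  1.5  8.1]
lifted w 0.0378
xy err [ 0.0006 -0.0002]
df [-0.4  0.2  0.1]
df [-0.2 -0.3  1. ]
contact z [ 0.4913 -0.0507  0.0694] f 5.7
contact rel. to expected 0.0
71.75
top [ 0.4143 -0.2208  0.01  ] [11.4 12. ]
top [ 0.4944 -0.1459  0.01  ] [14.2 14.5]
top [ 0.5869 -0.1464  0.01  ] [14.8 16.2]
stack z [0.06064291 0.07781278 0.08274676]
side [ 0.4125 -0.2222  0.01  ] [ 9.8 13.1]
side [ 0.4892 -0.1517  0.01  ] [10.3 15. ]
stack z [0.07514926 0.07828596 0.08134317]
```

```bash
python3 - <<'E'
from h import *
p=np.array([.4135,-.2217]); z,R=pick(p,.032,clearyaw(p,OTH,.032)); w=m.current_grip_width()*.085
if abs(w-.032)<.006: place(z,R,.079,.032)
m.move_ptp([.45,.2,.3],m.current_tcp_rot())
im,d,k=grab("side");u=pix(np.r_[S,.055],k).astype(int)
cv2.imwrite("pics/p7.png",cv2.resize(im[u[1]-50:u[1]+150,u[0]-50:u[0]+200],(750,600),interpolation=cv2.INTER_CUBIC)[...,::-1])
for c in("top","side"):
    im,d,k=grab(c);P=cloud(d,k); q=P[(np.hypot(*(P[...,:2]-S).transpose(2,0,1))<.013)&(P[...,2]<.11)&(P[...,2]>.04)];print("stack z",np.percentile(q[:,2],[10,50,90]))
E
```

```text
clear 130.0 0.084
yaw (np.float64(0.6754668109305135), np.float64(5.410520681182422))
contact z [ 0.4136 -0.2218 -0.0017] f 28.1
w 0.0302 z 2.168404344971009e-18 [-2.   1.5  8.9]
lifted w 0.0299
xy err [ 0.0005 -0.0003]
df [ 0.3  0.  -1.2]
df [-0.2 -0.6 -1.9]
contact z [ 0.4912 -0.0508  0.0792] f 4.8
contact rel. to expected 0.0
83.9167
stack z [0.063195   0.08813195 0.09259804]
stack z [0.08387467 0.08800157 0.09189478]
```

View pics/p7.png

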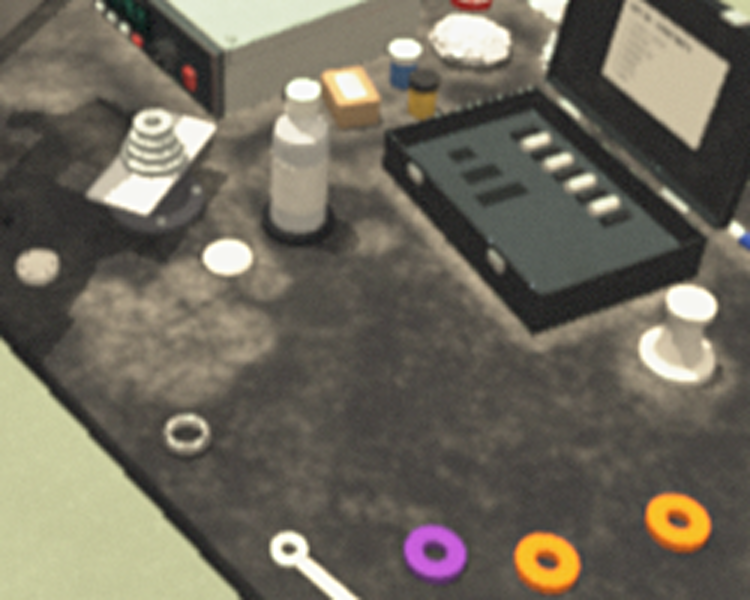

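The full stack is on the spindle at crop (155,140), with the 32 on top, and the top surface is at 0.088 m as expected. The bystanders are undisturbed.

```bash
python3 -c "
from h import *
m.dwell(.3); print(m.sign_off(), m.current_time())"
```

```text
the job is handed in; nothing more can be done
the job is handed in; nothing more can be done
```

The job is handed in after about 84 s of the 192 s allowed; it gave no verdict back. The plate lies flat on the pedestal, the cap was pressed down about 6 mm and released, and all four spacers are on the spindle from 56 at the bottom to 32 on top.

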